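# Crack a stuck vessel cap in bench locking pliers and free it

## Robot

A 6-joint arm with a two-finger parallel gripper is mounted at the origin on the work surface. World frame = base frame: x ahead of the robot, y to its left, z up, the work surface at z = 0. Lengths are in m, angles in rad, forces in N, time in s.
With the tool pointing down it reaches from about 0.375 to 0.75 m from the base axis. Payload 9 kg.
Tool frame: the origin (TCP) lies at the very end of the fingers, on their centre line; the grasp point (between the pads) lies 19 mm behind it; x points along the fingers, z is the direction in which the jaws open and shut, and the axes are right-handed (so a half turn about x gives the same grasp; the last joint's range is limited). The gripper opens to 85 mm and grips with 20 to 120 N. Pads are 22 mm wide; open, the fingers measure 114 mm over their backs; the gripper's body (76 mm by 85 mm) begins 54 mm behind the grasp point. The pads swing forward as they close: fully open they stand 13 mm farther back than shut.
Start: joints at [-1.438, 0.104, 0.097, 1.564, 0, 1.353], TCP at [0.206, -0.563, 0.231] pointing down, gripper open.
Joint ranges: [-2.99, 2.99], [-0.84, 1.86], [-1.1, 1.16], [-1.84, 2.11], [-1.51, 1.56], [-3.14, 3.14]. Speed limits (rad/s): [2.22, 2.22, 2.57, 3.14, 3.14, 3.14].

## Interface

Orientations are given as [roll, pitch, yaw] about the fixed x, y, z axes, in that order (R = Rz(yaw) Ry(pitch) Rx(roll)).
In Python, from cell import * gives the robot as it stands. The module is installed in compiled form; this text tells all that it offers.
- The arm moves only by the shell command python3 -m crank 'ROWS' [OPENING]. ROWS is JSON, a list of rows, each a list of 6 numbers: the shift along the tool's x, y, z in mm, then the turn, a rotation vector about the tool's x, y, z in degrees. In form: [[x, y, z, wx, wy, wz], ...]. A call has 1 to 5 rows; each row is the pose to reach, as a shift and turn from the pose commanded when the call began, along the tool's axes at that moment; what a row does not reach only later rows make up. A row lasts 1/12 s, in which the tool goes at most 41.7 mm and 7.16 degrees, less where a joint would pass 70% of its speed; a pose out of reach is approached as far as the arm can. A call with a gripper value outside its range is refused whole. OPENING is the finger opening in mm, from 0 to 85.4, set as the call begins (- or left out, the last holds). The fingers move at their own pace and stop on an object; the grip force is fixed at half the most. Time passes only in rows, so rows that repeat a pose let the fingers close. It gives the time, the measured TCP pose, the force and the opening at its end, in the units of the state.
- get_state(): the state, without advancing time (a new reading comes with each control period).
- read_camera(name): name is "scene" or "side" or "wrist"; returns a dict with "frame" (480x640x3 uint8, blue, green, red), "depth" (480x640 float32, m along the optical axis (not along the pixel's ray), 0 where there is no reading), "camera_matrix" (3x3 intrinsics, pixels), "rvec" (rotation vector, rad) and "tvec" (3), from world to camera coordinates, as OpenCV has them. Camera axes: x right, y down, z forward; pixel columns grow to the right and rows downward; lengths in m; the calibration is good to about 2 mm. A picture is of the moment at which its call begins.
- sign_off(): hands the job in, once; it reports no verdict.
Trained networks look in a picture, given as the dict that the camera call returned (one of the last four; its "shot" number tells which), for a name from the list of things; names that differ only in an ending like _2 or _b are one class to them, and where a whole thing is asked for, a point or a joint stands for the part that bears it (a point fixed in the world has none). Each returns a list of dicts, best first, with "confidence" (0 to 1); they miss things now and then, are a little off and sometimes report something else, mostly with a low value. They report only what shows in the picture. A call takes as long as a camera call. They do not tell look-alikes from the thing itself.
- find_in(name, picture): "position" ([column, row] in pixels, amid what is visible of it).
- trace(name, picture): "region" (480x640 bool, what is visible of it) and "position" ([column, row] in pixels, amid what is visible of it).
- spot_point(name, picture): "position" ([column, row] in pixels: a listed point, or the origin of a listed thing).
The state is a dict: "time_s": time; "q": joint angles; "qd": joint speeds; "tau": joint torques, N m; "position": TCP position; "tool_rot": TCP orientation; "wrist_force": force on the tool from outside, world axes, zero at the start; "moment": the same for the moment, N m; "gripper_width": opening from 0.0 (shut) to 1.0 (fully open).
Only numpy, scipy, OpenCV 4.12 (cv2) and the standard library are available. Lean on these libraries where they do the work, as an engineer would, in place of code of your own. Each camera call takes 0.05 s, during which the arm holds its last target.

## Task

The screw cap of the small steel vessel standing between the jaws of the bench-mounted locking pliers is stuck. Push the pliers' moving handle closed until it snaps over centre and holds the vessel on its own, push the bar in the cap counterclockwise seen from above to crack the cap loose by about an eighth of a turn, then press the tail of the release lever so that the pliers spring fully open, and leave the vessel standing free between the jaws with its cap on. Feel your way: never push with more than 20 N, stop as soon as the handle has snapped over, with no more than 6 N on the locked handle or its lever, and leave everything else on the bench where it is.

Things in the scene. Friction and masses are not known exactly. Their poses are not given: they have to be found in the camera images.
- clamp: bench locking pliers, bright steel, lying level, bolted on a fixed grey plate 244x112x10 mm. Origin: bench level under the jaws' middle; x from jaws to handle ends, y from moving to fixed jaw, z up. All parts lie about z 50 mm (39 to 61). Fixed V jaw and fixed handle (x 60-146, y 2-14 mm) are one rigid piece. Moving jaw, moving handle and release lever lie on the -y side
- fixed_grip (a point): point on the outer face of the fixed handle (clamp x 125, y 14, z 50 mm). Behind that handle sits the knurled adjusting screw (16 mm thick, clamp x 151 to 165 mm), left as the last user set it: so the closing force and the exact snap point are not known beforehand. Do not turn it
- handle_bar: moving handle, steel channel 22 mm tall. Origin: its pivot pin, z 50 mm, near clamp x 60-65, y -14 to -12 mm. x: along it to its free end at 116 mm; y: towards the fixed handle, the closing push. Flat outer face y = -10 mm, x 28 to 116 mm. It snaps over after about 0.4 to 0.5 rad of counterclockwise turn (from above); a few mm on, its stop is hard: 6 N there is leaning on it
- handle_push (a point): on the moving handle's outer face, 90 mm from the pivot, z 50 mm; axes as handle_bar. Its y in the clamp's frame is about -59 mm open. Pushed along +y here: 3 to 8 N at first, a peak of 6 to 16 N half way or later, then falling to nothing at dead centre (y about -26 to -22), where it jumps ahead by itself on to its stop (y -21.5 to -13, as the screw is set) and stays
- release_tail (a point): inner face (towards the fixed handle) of the release lever's tail, 10 mm before its tip, z 50 mm; axes turn with the lever. The dark steel lever, 5 mm thick, is hinged in the moving handle 81 mm from the pivot; its 16 mm tall tail runs out about 38 mm past the handle's end, in the clear. This point is 144 mm from the pivot; at rest its y in handle_bar's frame is about +10 mm
- release: release lever of the pliers; origin on its hinge in the moving handle, z 50 mm. Its tail is pressed away from the fixed handle (its own -y), lightly sprung: about 1 N at first, 1.5 to 3.5 N after some 3 to 12 mm of travel at the tail, where it trips the toggle and the moving handle springs open by itself, away from the pusher. Hard stop of the tail at about 15 mm
- jaw_pad: black rubber pad, 22 x 8 x 20 mm, on the moving jaw; origin at the middle of the face that bears on the vessel; gives up to 7 mm. With the pliers open it stands clear of the vessel
- vessel: stainless digestion vessel, a steel cylinder 44 mm across and 64 mm tall with a screw cap, standing loose on the base plate between the open jaws with a few mm of play. Origin: centre of its underside, 10 mm above the bench; z up along its axis
- cap (a joint): turn of the vessel's knurled steel cap (49 mm across, 28 mm tall, top 102 mm above the bench), rad: 0 = tight, as at the start; grows counterclockwise seen from above (loosening), up to 2.6. It is stuck and needs about 0.45 N m all the way: the unclamped vessel would turn along or tip
- bar_tip (a point): tip of the long end of the round steel tommy bar through the cap, 94 mm from the vessel's axis, 92.5 mm above the bench. The bar is 8 mm thick, level, and turns with the cap; its short end stands out 34 mm on the other side. x: outwards along the bar; y: the loosening direction. At the start the long end points roughly along clamp -x, away from the handles
- liner: bystander: white plastic liner cup, 37 mm across, 55 mm tall, standing open end up beside the fixed handle; origin under its centre
- vessel2: bystander: a second steel vessel, like the first (44 mm body, 49 mm cap, 92 mm tall) but with no bar in its cap, standing on the bench; origin under its centre
- marker: bystander: marker pen, 131 mm long, 16 mm thick, lying on the bench beside the fixed handle; origin under its middle
- tube_rack: bystander: white rack with red-capped tubes, 60 x 150 mm, 108 mm tall; origin under its centre
- tip_box: bystander: green pipette-tip box with clear lid, 87 x 127 mm, 95 mm tall; origin under its centre
- beaker: bystander: glass beaker, 70 mm across, 90 mm tall; origin under its centre
- wash_bottle: bystander: white wash bottle, 68 mm across, 180 mm tall; origin under its centre
Things that resemble listed ones, but are neither listed nor needed, are in the scene too. Leave any blue look-alike of the vessel alone.

How it is judged:
On the way, in this order (a step that is already met when the one before it is completed fails the run):
1. the pliers are locked over centre on the vessel and hold it by themselves, with nothing touching the handle (y of handle_push in the frame of clamp above -0.0222 m and contact force between jaw_pad and vessel above 15 N and contact force between the fingers and handle_bar below 0.5 N), for 0.2 s.
2. with the pliers still locked on the vessel, the cap has been turned loose by about an eighth of a turn (y of handle_push in the frame of clamp above -0.0222 m and contact force between jaw_pad and vessel above 15 N and value of joint cap between 0.5 and 1.1 rad), for 0.1 s.
3. the tail of the release lever has been pressed at least about 2 mm, away from the fixed handle (y of release_tail in the frame of handle_bar below 0.0077 m), for 0.02 s.
At the end, for the whole second after the job is handed in: The pliers are fully open (handle within about 5 mm of its open position) and the pad is off the vessel; the cap stands 0.5 to 1.1 rad (about an eighth of a turn) loose; the vessel stands upright (within 0.05 rad), at rest, on the base plate within 12 mm of the middle of the jaws (y of handle_push in the frame of clamp below -0.054 m and contact force between jaw_pad and vessel below 0.5 N and value of joint cap between 0.5 and 1.1 rad and horizontal distance between vessel and clamp below 0.012 m and angle between vessel's own z axis and vertical below 0.05 rad and linear speed of vessel below 0.02 m/s and height (world z) of vessel below 0.014 m); the robot touches nothing.
It fails at once if the handle or release lever is pressed with more than 20 N (contact force between the fingers and handle_bar above 20 N).
It fails at once if with the pliers locked, the handle or the release lever is pressed with more than 6 N (y of handle_push in the frame of clamp above -0.0222 m and contact force between the fingers and handle_bar above 6 N).
It fails at once if the vessel, its cap or the bar is pressed with more than 20 N (contact force between the fingers and vessel above 20 N).
It fails at once if a bystander is moved more than 20 mm (distance of any of liner, vessel2, marker, tube_rack, tip_box, beaker, wash_bottle from where it was at the start of the episode above 0.02 m).
It also fails if it takes over 66 s, if anything falls off the work surface, if the arm or the gripper's body presses on something with over 40 N, if the wrist force passes 120 N, or if a joint passes its speed limit or range.

## Working session

There is one attempt and no reset: what is moved stays moved. The work goes in short steps, Python scripts to look and compute and a shell command to move; the robot and the scene stay as the last step left them, time stands still between calls to the robot, and variables do not carry over. Pictures are saved under pics/ and viewed, and the job is handed in when it is done.

```bash
mkdir -p pics; ls; cat > h.py <<'E'
from cell import *
import numpy as np, cv2
def Rt(p):
    R,_=cv2.Rodrigues(np.array(p["rvec"],float)); return R,np.array(p["tvec"],float).reshape(3)
def w2p(p,X):
    R,t=Rt(p); c=np.array(p["camera_matrix"])@(R@np.array(X,float)+t); return c[:2]/c[2]
def p2w(p,uv,d=None):
    R,t=Rt(p); K=np.array(p["camera_matrix"])
    if d is None: d=p["depth"][int(round(uv[1])),int(round(uv[0]))]
    return R.T@(np.linalg.inv(K)@np.array([uv[0],uv[1],1.])*d-t)
def p2z(p,uv,z):
    R,t=Rt(p); K=np.array(p["camera_matrix"])
    r=R.T@(np.linalg.inv(K)@np.array([uv[0],uv[1],1.])); o=-R.T@t
    return o+r*(z-o[2])/r[2]
E
python3 - <<'E'
from h import *
s=get_state();print({k:np.round(v,3) for k,v in s.items()})
for n in ["scene","side","wrist"]:
    p=read_camera(n);cv2.imwrite(f"pics/{n}0.png",p["frame"])
    R,t=Rt(p);print(n,"cam",np.round(-R.T@t,3),"fwd",np.round(R[2],2))
    for k in ["clamp","fixed_grip","handle_bar","handle_push","release_tail","release","jaw_pad","vessel","bar_tip","liner","vessel2","marker"]:
        for r in spot_point(k,p)[:3]:
            if r["confidence"]>.2:print(k,np.round(r["position"]),round(r["confidence"],2),np.round(p2w(p,r["position"]),3))
E
```

```text
pics
{'time_s': np.float64(0.0), 'q': array([-1.438,  0.105,  0.096,  1.564, -0.   ,  1.353]), 'qd': array([ 0.001, -0.   ,  0.   ,  0.   ,  0.001, -0.   ]), 'tau': array([ 1.0000e-03, -5.5692e+01,  5.0365e+01,  1.7000e-02, -0.0000e+00,
       -0.0000e+00]), 'position': array([ 0.206, -0.563,  0.231]), 'tool_rot': array([2.924, 1.569, 1.704]), 'wrist_force': array([ 0.34 , -0.438, -0.004]), 'moment': array([ 0.012, -0.002,  0.02 ]), 'gripper_width': np.float64(0.998)}
scene cam [1.48  0.396 0.753] fwd [-0.74 -0.36 -0.56]
clamp [347. 278.] 0.75 [0.644 0.052 0.012]
fixed_grip [296. 249.] 0.72 [ 0.631 -0.084  0.047]
fixed_grip [235. 187.] 0.26 [ 0.402 -0.407  0.025]
handle_bar [324. 250.] 0.86 [ 0.624 -0.014  0.06 ]
handle_push [303. 229.] 0.55 [ 0.569 -0.096  0.063]
release_tail [287. 223.] 0.55 [ 0.556 -0.148  0.058]
release_tail [347. 272.] 0.27 [0.667 0.062 0.05 ]
release [301. 234.] 0.58 [ 0.58  -0.097  0.055]
release [234. 189.] 0.31 [ 0.403 -0.411  0.02 ]
vessel [341. 315.] 0.81 [0.768 0.09  0.019]
vessel [440. 293.] 0.79 [0.6   0.259 0.005]
vessel [348. 273.] 0.56 [0.662 0.062 0.042]
bar_tip [404. 263.] 0.64 [0.525 0.152 0.004]
liner [309. 290.] 0.87 [ 0.723 -0.005  0.019]
vessel2 [341. 315.] 0.81 [0.768 0.09  0.019]
vessel2 [440. 293.] 0.79 [0.6   0.259 0.005]
vessel2 [348. 273.] 0.56 [0.662 0.062 0.042]
marker [344. 278.] 0.72 [0.737 0.085 0.093]
marker [259. 275.] 0.54 [ 0.714 -0.139  0.012]
side cam [-0.109 -1.039  0.878] fwd [ 0.47  0.7  -0.54]
fixed_grip [357. 245.] 0.95 [ 0.225 -0.611  0.506]
vessel [277. 209.] 0.6 [ 0.159 -0.542  0.539]
vessel2 [277. 209.] 0.6 [ 0.159 -0.542  0.539]
marker [392. 258.] 0.6 [ 0.712 -0.141  0.013]
wrist cam [ 0.283 -0.536  0.374] fwd [-0.3  -0.11 -0.95]
```

View pics/scene0.png

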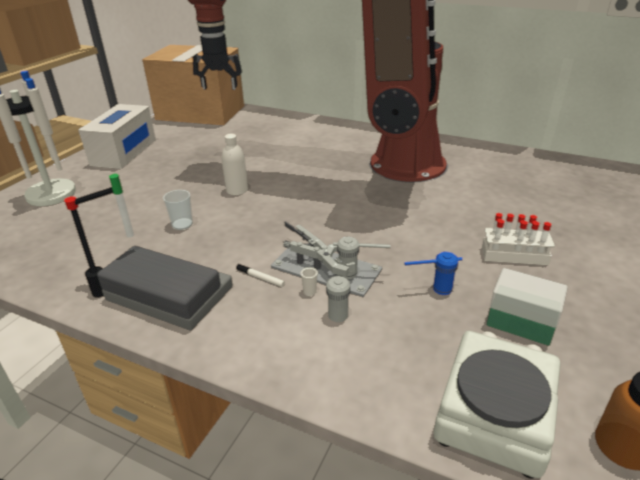

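View pics/side0.png

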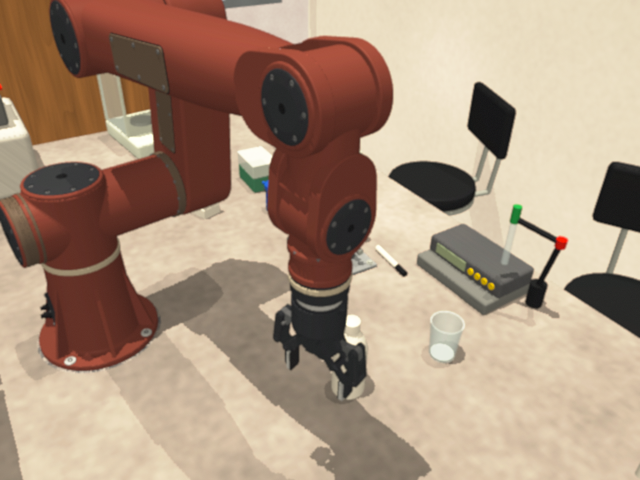

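View pics/wrist0.png

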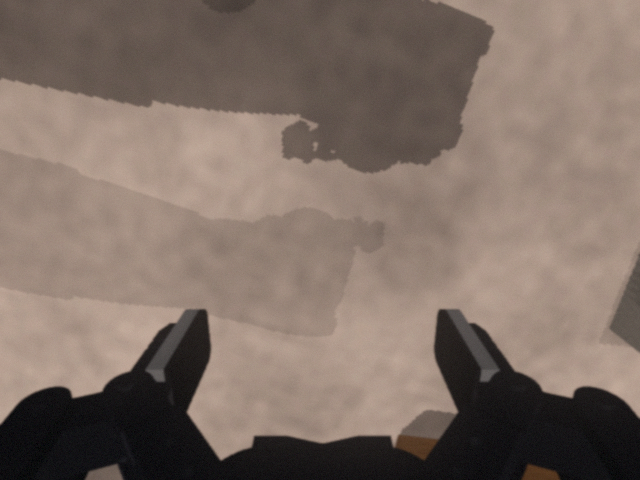

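```bash
python3 -c "
import cv2
a=cv2.imread('pics/scene0.png')[170:360,210:460];cv2.imwrite('pics/c0.png',cv2.resize(a,None,fx=3.2,fy=3.1))"
```

```text
(no output)
```

View pics/c0.png

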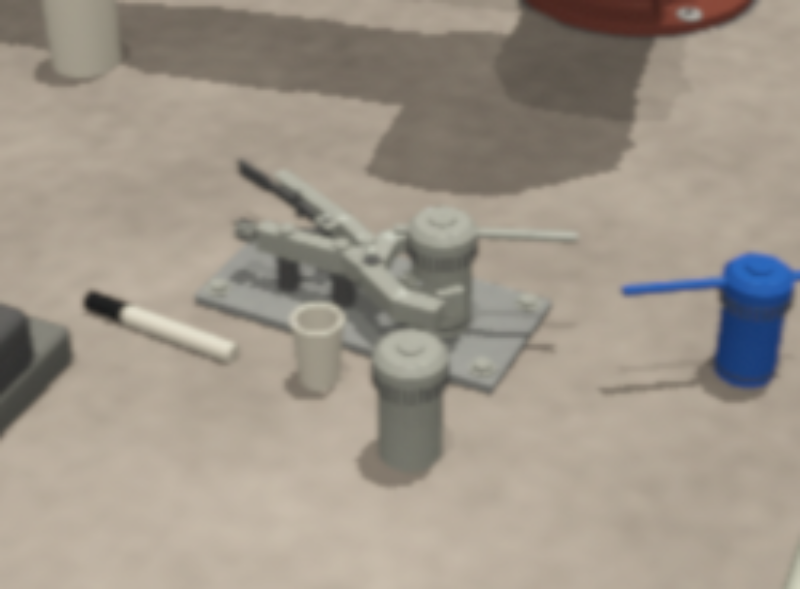

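```bash
cat >> h.py <<'E'
from scipy.spatial.transform import Rotation as Ro
def TR(s=None):
    s=s or get_state(); return Ro.from_euler('xyz',s["tool_rot"]).as_matrix()
E
python3 - <<'E'
from h import *
s=get_state();R=TR(s);print(R.round(3))
p=read_camera("scene")
for k in ["clamp","handle_push","release_tail","bar_tip","cap","vessel"]:
    for r in trace(k,p)[:3]:
        m=r["region"];ys,xs=np.nonzero(m);P=np.array([p2w(p,(x,y)) for x,y in zip(xs,ys) if p["depth"][y,x]>0])
        print(k,round(r["confidence"],2),len(P),P.min(0).round(3),P.max(0).round(3),np.median(P,0).round(3))
E
```

```text
[[ 0.     0.939  0.344]
 [-0.     0.344 -0.939]
 [-1.    -0.     0.   ]]
clamp 0.56 3142 [ 0.467 -0.199 -0.005] [0.758 0.112 0.093] [ 0.634 -0.022  0.012]
clamp 0.55 3032 [ 0.174  0.303 -0.005] [0.437 0.475 0.111] [0.397 0.387 0.055]
clamp 0.42 350 [ 0.681 -0.209 -0.003] [ 0.724 -0.074  0.019] [ 0.713 -0.135  0.012]
handle_push 0.8 395 [ 0.467 -0.199 -0.004] [ 0.631 -0.021  0.067] [ 0.577 -0.085  0.056]
release_tail 0.63 156 [ 0.473 -0.187 -0.004] [ 0.591 -0.073  0.061] [ 0.564 -0.116  0.051]
bar_tip 0.79 509 [0.592 0.004 0.057] [0.652 0.13  0.107] [0.632 0.056 0.095]
bar_tip 0.59 571 [ 0.436  0.182 -0.005] [0.629 0.286 0.097] [0.594 0.256 0.084]
bar_tip 0.2 2941 [ 0.171  0.303 -0.004] [0.437 0.471 0.111] [0.398 0.388 0.055]
cap 0.89 508 [ 0.466 -0.035 -0.003] [0.652 0.13  0.107] [0.633 0.054 0.095]
cap 0.75 518 [0.561 0.182 0.06 ] [0.629 0.286 0.097] [0.595 0.257 0.085]
cap 0.39 1218 [ 0.032 -0.649 -0.005] [ 0.41  -0.387  0.18 ] [ 0.392 -0.409  0.083]
vessel 0.76 898 [0.735 0.056 0.   ] [0.778 0.103 0.097] [0.768 0.084 0.067]
vessel 0.68 1007 [ 0.433  0.18  -0.005] [0.632 0.288 0.097] [0.595 0.259 0.071]
vessel 0.61 735 [ 0.458 -0.035 -0.003] [0.652 0.134 0.107] [0.634 0.057 0.091]
```

```bash
python3 -m crank '[[-40,0,0,0,0,0],[-80,20,-20,0,0,0],[-100,50,-42,0,0,0],[-110,82,-68,0,0,0],[-110,114,-94,0,0,0]]' 0; python3 -m crank '[[0,32,-26,0,0,0],[0,64,-52,0,0,0],[0,96,-78,0,0,0],[0,128,-104,0,0,0],[0,160,-130,0,0,0]]'; python3 -m crank '[[0,32,-26,0,0,0],[0,64,-52,0,0,0],[0,96,-78,0,0,0],[0,128,-104,0,0,0],[0,174,-144,0,0,0]]'
python3 - <<'E'
from h import *
s=get_state();print(s["q"].round(2),s["position"].round(3),s["wrist_force"].round(2))
p=read_camera("wrist");cv2.imwrite(f"pics/w1.png",p["frame"])
p=read_camera("side");cv2.imwrite(f"pics/s1.png",p["frame"])
E
```

```text
time_s: 2.72
position: [0.2778, -0.4417, 0.3439]
tool_rot: [-0.029, 1.567, -1.251]
wrist_force: [0.8, -0.1, -0.1]
gripper_width: 0.301
time_s: 3.13
position: [0.3835, -0.2631, 0.3412]
tool_rot: [0.305, 1.57, -0.916]
wrist_force: [0.8, -1.5, -0.3]
gripper_width: -0.001
time_s: 3.55
position: [0.4883, -0.0848, 0.3412]
tool_rot: [0.612, 1.57, -0.608]
wrist_force: [0.1, -1.2, 0.0]
gripper_width: -0.002
[-0.44 -0.16  0.04  1.77 -0.    2.35] [ 0.488 -0.085  0.341] [ 0.06 -1.2   0.01]
```

View pics/w1.png

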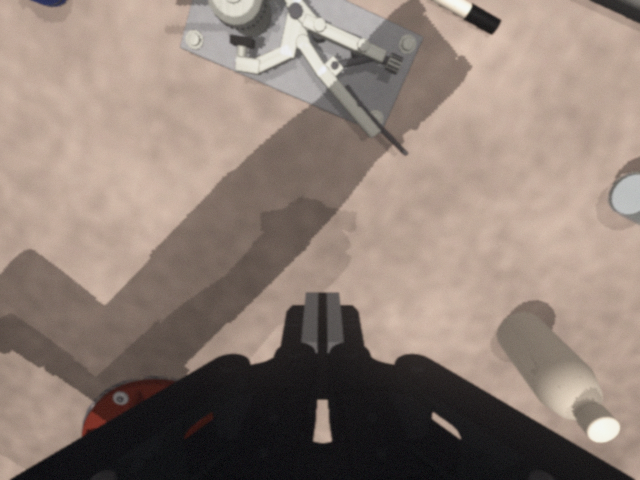

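View pics/s1.png

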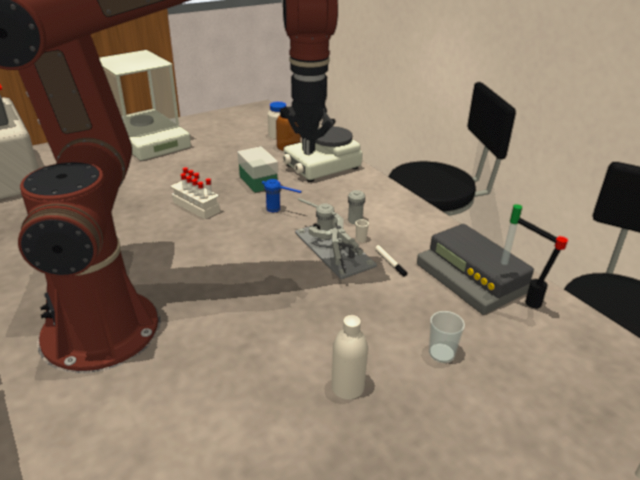

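```bash
python3 -m crank '[[0,10,-8,-7,0,0],[0,20,-16,-14,0,0],[0,31,-24,-21,0,0],[0,42,-32,-28,0,0],[0,52,-40,-35,0,0]]'; for i in 1 2 3; do python3 -m crank '[[0,0,0,-7,0,0],[0,0,0,-14,0,0],[0,0,0,-21,0,0],[0,0,0,-28,0,0],[0,0,0,-35,0,0]]' >/dev/null; done;  python3 -m crank '[[0,0,0,-7,0,0],[0,0,0,-13,0,0],[0,0,0,-13,0,0]]'
cat > m.py <<'E'
from h import *
import sys
tag=sys.argv[1]
s=get_state();print(s["time_s"],s["q"].round(2),s["position"].round(4),s["wrist_force"].round(2));print(TR(s).round(3))
p=read_camera("wrist");cv2.imwrite(f"pics/{tag}.png",p["frame"])
for k,z in [("clamp",0),("fixed_grip",.05),("handle_bar",.05),("handle_push",.05),("release_tail",.05),("release",.05),("jaw_pad",.05),("vessel",.01),("bar_tip",.0925),("liner",0),("vessel2",0),("marker",0)]:
        for r in spot_point(k,p)[:2]:
            if r["confidence"]>.3:print(k,np.round(r["position"]),round(r["confidence"],2),np.round(p2w(p,r["position"]),3),np.round(p2z(p,r["position"],z),4))
E
python3 m.py w2
```

```text
time_s: 4.07
position: [0.523, -0.0312, 0.341]
tool_rot: [-0.311, 1.571, -0.914]
wrist_force: [0.3, -1.1, -0.6]
gripper_width: 0.004
time_s: 5.57
position: [0.5226, -0.0318, 0.341]
tool_rot: [-2.913, 1.571, -1.458]
wrist_force: [0.2, -0.6, -0.1]
gripper_width: 0.0
5.5667 [-0.31 -0.07  0.12  1.76 -0.   -0.19] [ 0.5226 -0.0318  0.341 ] [ 0.19 -0.56 -0.1 ]
[[ 0.    -0.993  0.116]
 [-0.     0.116  0.993]
 [-1.    -0.    -0.   ]]
clamp [389. 240.] 0.64 [0.602 0.038 0.051] [0.6207 0.045  0.    ]
fixed_grip [292. 274.] 0.97 [ 0.625 -0.079  0.067] [ 0.6326 -0.081   0.05  ]
handle_bar [341. 251.] 0.89 [ 0.605 -0.02   0.062] [ 0.6093 -0.0197  0.05  ]
handle_push [272. 219.] 0.84 [ 0.56  -0.094  0.055] [ 0.5612 -0.0947  0.05  ]
release_tail [221. 215.] 0.72 [ 0.548 -0.149  0.057] [ 0.5503 -0.1515  0.05  ]
release [276. 230.] 0.77 [ 0.571 -0.09   0.061] [ 0.5748 -0.0917  0.05  ]
release [342. 252.] 0.74 [ 0.606 -0.019  0.061] [ 0.6104 -0.0185  0.05  ]
vessel [421. 324.] 0.8 [0.729 0.075 0.034] [0.7447 0.08   0.01  ]
vessel [560. 189.] 0.74 [0.567 0.239 0.038] [0.5751 0.2552 0.01  ]
bar_tip [522. 254.] 0.96 [0.624 0.177 0.082] [0.6193 0.1722 0.0925]
bar_tip [486. 236.] 0.91 [0.592 0.132 0.098] [0.5945 0.1339 0.0925]
liner [349. 302.] 0.79 [ 0.691 -0.016  0.027] [ 0.7055 -0.016  -0.    ]
vessel2 [421. 324.] 0.8 [0.729 0.075 0.034] [0.7511 0.0822 0.    ]
vessel2 [560. 189.] 0.74 [0.567 0.239 0.038] [0.578 0.261 0.   ]
marker [254. 314.] 0.77 [ 0.701 -0.145  0.013] [ 0.7082 -0.1486  0.    ]
marker [389. 245.] 0.42 [0.604 0.036 0.064] [0.6284 0.0445 0.    ]
```

View pics/w2.png

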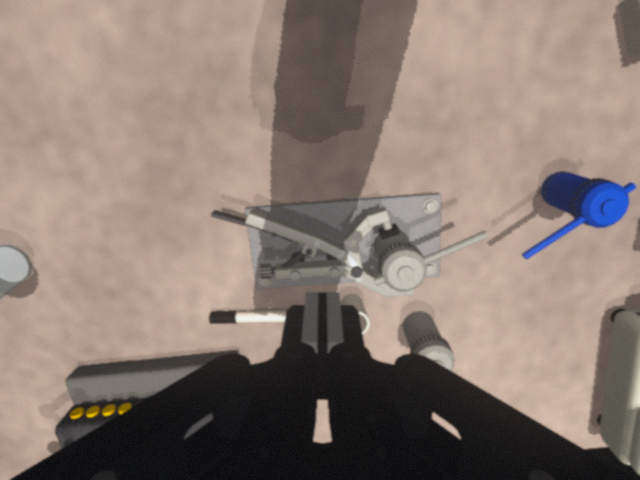

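```bash
python3 - <<'E'
from h import *
p=read_camera("wrist")
a=p["frame"][170:330,190:510];cv2.imwrite("pics/w2c.png",cv2.resize(a,None,fx=2.5,fy=2.5,interpolation=cv2.INTER_CUBIC))
for uv in [(247,208),(440,193),(440,287)]:print("plate",p2z(p,uv,.01).round(4))
print("cap top",p2z(p,(404,268),.102),p2w(p,(404,268)))
for r in trace("cap",p)[:2]+trace("handle_bar",p)[:1]+trace("release",p)[:2]:
    ys,xs=np.nonzero(r["region"]);print(r["confidence"],xs.min(),xs.max(),ys.min(),ys.max(),r["position"])
E
```

```text
plate [ 0.5543 -0.129   0.01  ]
plate [0.564  0.1096 0.01  ]
plate [0.692  0.1063 0.01  ]
cap top [0.61663534 0.04438776 0.102     ] [0.61511834 0.0438152  0.10531089]
0.73 523 635 177 257 [592.2, 204.8]
0.72 376 486 232 290 [405.5, 263.4]
0.97 212 341 210 256 [286.7, 231.0]
```

View pics/w2c.png

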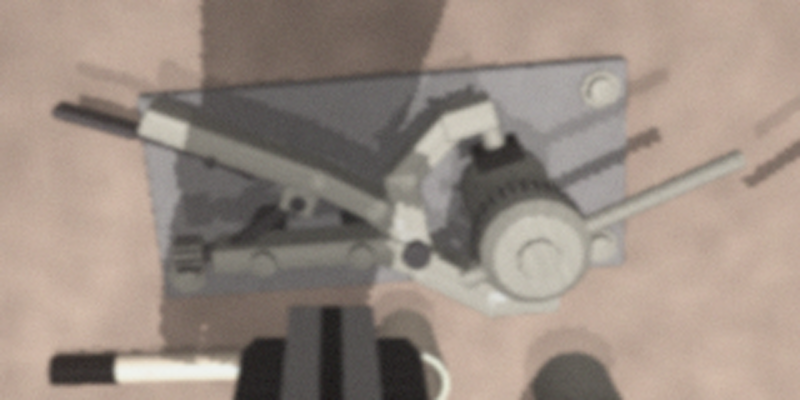

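```bash
python3 -m crank '[[35,-4,-12,0,0,0],[74,-8,-24,0,0,0],[113,-12,-36,0,0,0],[150,-15,-48,0,0,0],[180,-16,-57,0,0,0]]'; python3 -m crank '[[20,0,0,0,0,0],[20,0,0,0,0,0]]'
python3 m.py w3; python3 - <<'E'
from h import *
p=read_camera("scene");a=p["frame"][150:330,200:440];cv2.imwrite("pics/s3.png",cv2.resize(a,None,fx=3.2,fy=3.2))
E
```

```text
time_s: 6.83
position: [0.5309, -0.0904, 0.1579]
tool_rot: [1.411, 1.569, 2.861]
wrist_force: [-0.2, -0.1, -1.1]
gripper_width: -0.001
time_s: 7.0
position: [0.529, -0.0892, 0.1359]
tool_rot: [1.292, 1.563, 2.741]
wrist_force: [-0.6, 0.7, -0.2]
gripper_width: -0.001
7.0 [-0.41 -0.08 -0.26  1.4  -0.   -0.29] [ 0.529  -0.0892  0.1359] [-0.57  0.73 -0.23]
[[-0.007 -0.993  0.121]
 [ 0.003  0.121  0.993]
 [-1.     0.007  0.002]]
clamp [503. 311.] 0.79 [0.604 0.033 0.028] [0.6215 0.0457 0.    ]
clamp [318. 287.] 0.31 [ 0.559 -0.095  0.049] [ 0.5825 -0.0987  0.    ]
handle_bar [437. 344.] 0.75 [ 0.602 -0.024  0.062] [ 0.6102 -0.0209  0.05  ]
handle_push [320. 289.] 0.95 [ 0.56  -0.094  0.052] [ 0.5607 -0.0942  0.05  ]
release_tail [229. 287.] 0.59 [ 0.548 -0.149  0.058] [ 0.5516 -0.1517  0.05  ]
jaw_pad [527. 313.] 0.88 [0.588 0.034 0.06 ] [0.5941 0.039  0.05  ]
vessel [505. 320.] 0.95 [0.607 0.031 0.036] [0.6234 0.0427 0.01  ]
vessel [534. 436.] 0.44 [ 0.524 -0.041  0.211] [0.7415 0.0706 0.01  ]
liner [431. 405.] 0.65 [ 0.523 -0.061  0.199] [ 0.7067 -0.0151  0.    ]
vessel2 [505. 320.] 0.95 [0.607 0.031 0.036] [0.6298 0.0473 0.    ]
vessel2 [534. 436.] 0.44 [ 0.524 -0.041  0.211] [0.7524 0.0762 0.    ]
```

View pics/w3.png

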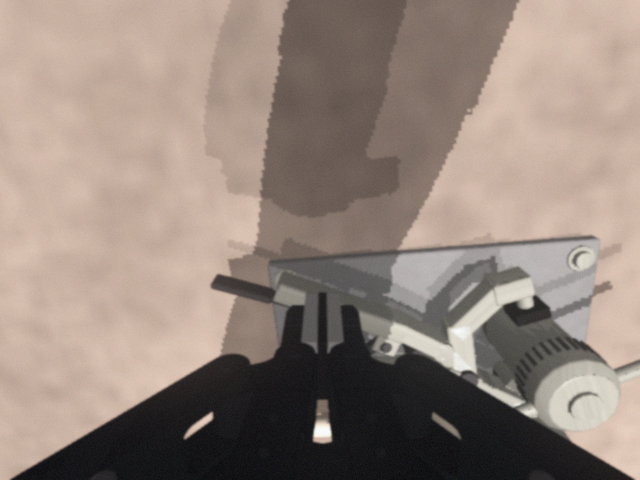

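View pics/s3.png

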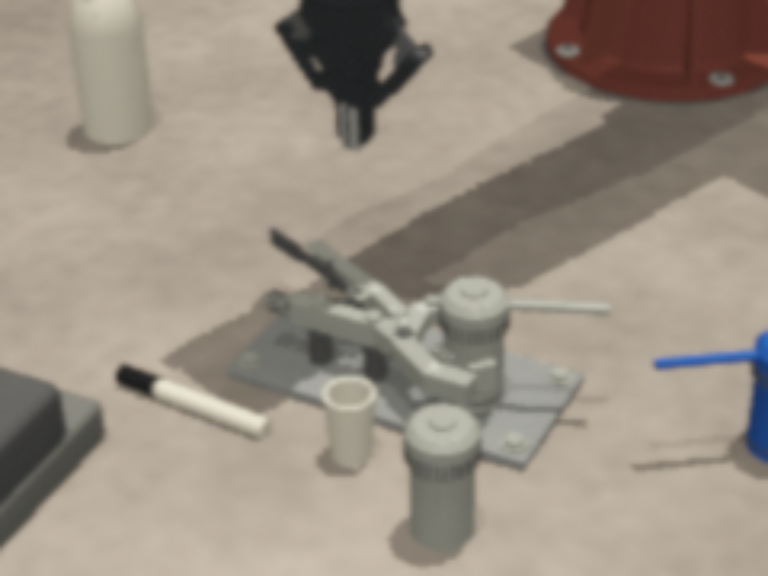

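```bash
python3 -m crank '[[35,0,0,0,0,0],[70,0,0,0,0,0],[98,0,0,0,0,0],[98,0,0,0,0,0],[98,0,0,0,0,0]]'; python3 -m crank '[[0,-3,0,0,0,0],[0,-6,0,0,0,0],[0,-6,0,0,0,0]]'
```

```text
time_s: 8.12
position: [0.5305, -0.0894, 0.0422]
tool_rot: [1.31, 1.568, 2.76]
wrist_force: [0.8, 0.3, -0.1]
gripper_width: -0.001
time_s: 8.37
position: [0.5397, -0.0914, 0.0454]
tool_rot: [-1.869, 1.567, -0.419]
wrist_force: [-0.0, 0.6, 0.4]
gripper_width: 0.0
```

```bash
python3 -m crank '[[0,0,0,0,0,0]]'; python3 -m crank '[[0,0,0,0,0,0]]';python3 -m crank '[[0,-1,0,0,0,0],[0,-2,0,0,0,0],[0,-3,0,0,0,0],[0,-4,0,0,0,0]]'
```

```text
time_s: 8.45
position: [0.5389, -0.0911, 0.0446]
tool_rot: [-1.887, 1.568, -0.437]
wrist_force: [-0.0, 0.5, -0.1]
gripper_width: -0.005
time_s: 8.53
position: [0.5383, -0.0908, 0.0439]
tool_rot: [-1.928, 1.569, -0.478]
wrist_force: [-0.4, -0.1, -0.3]
gripper_width: 0.0
time_s: 8.87
position: [0.5417, -0.0911, 0.043]
tool_rot: [-3.035, 1.571, -1.585]
wrist_force: [-0.3, -0.2, -0.5]
gripper_width: -0.002
```

```bash
for i in 1 2 3; do python3 -m crank '[[0,-1,0,0,0,0],[0,-2,0,0,0,0],[0,-3,0,0,0,0]]' | grep -E "posi|force"; done
```

```text
position: [0.5447, -0.0915, 0.043]
wrist_force: [-0.1, -0.2, 0.6]
position: [0.5476, -0.0918, 0.0429]
wrist_force: [-1.3, -0.1, -1.0]
position: [0.5498, -0.0921, 0.0427]
wrist_force: [-5.6, -0.2, 1.6]
```

```bash
for i in 1 2 3 4; do python3 -m crank '[[0,-0.8,0,0,0,0],[0,-1.6,0,0,0,0]]' | grep -E "posi|force"; done
```

```text
position: [0.5514, -0.0923, 0.0427]
wrist_force: [-4.9, -0.6, 1.5]
position: [0.5532, -0.0926, 0.0427]
wrist_force: [-4.4, -0.3, 0.6]
position: [0.5551, -0.0928, 0.0428]
wrist_force: [-4.6, -1.4, -0.2]
position: [0.5569, -0.093, 0.0429]
wrist_force: [-5.0, -0.9, 0.2]
```

```bash
for i in 1 2 3 4 5; do python3 -m crank '[[0,-0.8,0,0,0,0],[0,-1.6,0,0,0,0]]' | grep -E "posi|force"; done
```

```text
position: [0.5586, -0.0931, 0.0429]
wrist_force: [-4.6, -1.8, -1.1]
position: [0.56, -0.0934, 0.0429]
wrist_force: [-5.7, -0.6, -0.8]
position: [0.5615, -0.0936, 0.0429]
wrist_force: [-5.7, -1.8, 0.3]
position: [0.5631, -0.0938, 0.0429]
wrist_force: [-4.0, -2.0, 0.5]
position: [0.5647, -0.0941, 0.0429]
wrist_force: [-5.4, -2.2, 0.3]
```

```bash
for i in 1 2 3 4; do python3 -m crank '[[0,-0.8,0,0,0,0],[0,-1.6,0,0,0,0]]' | grep -E "posi|force"; done
```

```text
position: [0.5662, -0.0943, 0.043]
wrist_force: [-6.1, -2.6, 0.7]
position: [0.5678, -0.0946, 0.043]
wrist_force: [-6.8, -1.8, 0.7]
position: [0.5693, -0.0948, 0.043]
wrist_force: [-6.7, -2.9, 1.1]
position: [0.5708, -0.095, 0.043]
wrist_force: [-7.4, -1.9, 1.8]
```

```bash
for i in 1 2 3 ; do python3 -m crank '[[0,-0.8,0,0,0,0],[0,-1.6,0,0,0,0]]' | grep -E "posi|force"; done
```

```text
position: [0.5724, -0.0953, 0.043]
wrist_force: [-7.9, -3.0, 1.4]
position: [0.574, -0.0955, 0.043]
wrist_force: [-6.5, -2.2, 2.5]
position: [0.5758, -0.0957, 0.0431]
wrist_force: [-6.9, -3.6, 1.0]
```

```bash
for i in 1 2 3 ; do python3 -m crank '[[0,-0.6,0,0,0,0],[0,-1.2,0,0,0,0]]' | grep -E "posi|force"; done
```

```text
position: [0.577, -0.0958, 0.043]
wrist_force: [-5.7, -3.0, 0.3]
position: [0.5783, -0.096, 0.043]
wrist_force: [-4.8, -3.7, 1.1]
position: [0.5796, -0.096, 0.043]
wrist_force: [-4.3, -3.1, -0.5]
```

```bash
for i in 1 2 ; do python3 -m crank '[[0,-0.5,0,0,0,0],[0,-1,0,0,0,0]]' | grep -E "posi|force"; done
```

```text
position: [0.5808, -0.096, 0.0431]
wrist_force: [-2.6, -1.2, -2.1]
position: [0.5819, -0.0959, 0.0431]
wrist_force: [-2.7, -0.8, -0.7]
```

```bash
for i in 1 2 ; do python3 -m crank '[[0,-0.5,0,0,0,0],[0,-1,0,0,0,0]]' | grep -E "posi|force"; done
```

```text
position: [0.583, -0.0959, 0.0432]
wrist_force: [-0.3, -0.4, 0.2]
position: [0.584, -0.096, 0.0432]
wrist_force: [-0.4, -0.4, 0.3]
```

```bash
python3 m.py w4
```

```text
13.45 [-0.38  0.13 -0.22  1.22  0.   -0.26] [ 0.584  -0.096   0.0432] [-0.37 -0.42  0.33]
[[ 0.001 -0.993  0.12 ]
 [ 0.     0.12   0.993]
 [-1.    -0.001  0.   ]]
clamp [593. 311.] 0.78 [0.587 0.004 0.058] [0.6253 0.0449 0.    ]
handle_bar [529. 351.] 0.7 [ 0.602 -0.019  0.058] [ 0.6083 -0.0145  0.05  ]
vessel [606. 315.] 0.84 [0.589 0.009 0.059] [0.6222 0.0448 0.01  ]
vessel2 [606. 315.] 0.84 [0.589 0.009 0.059] [0.6289 0.0523 0.    ]
```

View pics/w4.png

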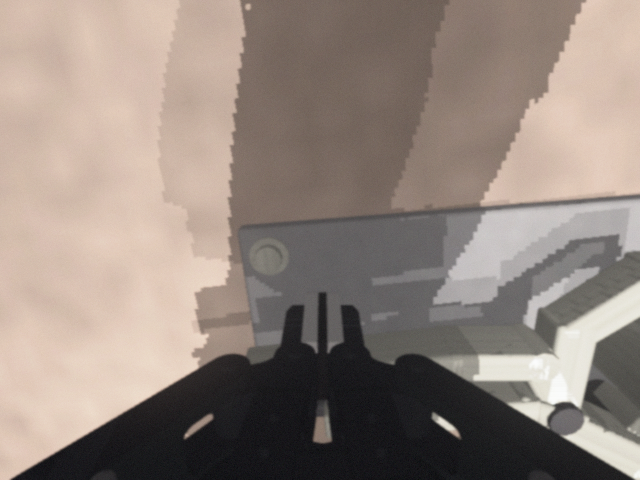

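```bash
python3 -m crank '[[0,8,0,0,0,0],[0,20,0,0,0,0],[-30,35,0,0,0,0],[-65,50,0,0,0,0],[-100,50,0,0,0,0]]';python3 -m crank '[[-40,0,10,0,0,0],[-80,10,20,0,0,0],[-120,20,30,0,0,0],[-120,20,30,0,0,0]]'; python3 m.py w5
```

```text
time_s: 14.52
position: [0.5311, -0.0892, 0.1432]
tool_rot: [1.342, 1.567, 2.793]
wrist_force: [0.8, -0.1, -0.3]
gripper_width: -0.0
time_s: 14.85
position: [0.519, -0.0573, 0.2716]
tool_rot: [-1.784, 1.56, -0.333]
wrist_force: [1.7, -0.4, 1.3]
gripper_width: -0.005
14.85 [-0.36 -0.13 -0.07  1.63  0.   -0.24] [ 0.519  -0.0573  0.2716] [ 1.73 -0.43  1.27]
[[ 0.01  -0.993  0.119]
 [-0.003  0.119  0.993]
 [-1.    -0.01  -0.002]]
clamp [422. 260.] 0.62 [0.606 0.035 0.04 ] [0.6236 0.0439 0.    ]
fixed_grip [314. 299.] 0.68 [ 0.507 -0.059  0.281] [ 0.6311 -0.0794  0.05  ]
handle_bar [374. 271.] 0.86 [ 0.602 -0.016  0.061] [ 0.6075 -0.0153  0.05  ]
handle_push [286. 271.] 0.96 [ 0.599 -0.105  0.045] [ 0.597  -0.1042  0.05  ]
handle_push [270. 340.] 0.32 [ 0.701 -0.142  0.01 ] [ 0.6749 -0.1324  0.05  ]
jaw_pad [435. 259.] 0.68 [0.596 0.043 0.061] [0.6013 0.0463 0.05  ]
vessel [621. 196.] 0.87 [0.565 0.24  0.026] [0.57   0.2516 0.01  ]
vessel [422. 262.] 0.59 [0.606 0.035 0.044] [0.6212 0.0424 0.01  ]
bar_tip [588. 280.] 0.95 [0.623 0.177 0.084] [0.6182 0.171  0.0925]
bar_tip [436. 256.] 0.67 [0.594 0.045 0.059] [0.5795 0.0365 0.0925]
liner [377. 330.] 0.66 [ 0.689 -0.016  0.031] [ 0.7094 -0.0136  0.    ]
liner [232. 295.] 0.63 [ 0.614 -0.161  0.057] [ 0.6422 -0.1787  0.    ]
vessel2 [621. 196.] 0.87 [0.565 0.24  0.026] [0.5733 0.259  0.    ]
vessel2 [422. 262.] 0.59 [0.606 0.035 0.044] [0.6258 0.0447 0.    ]
```

View pics/w5.png

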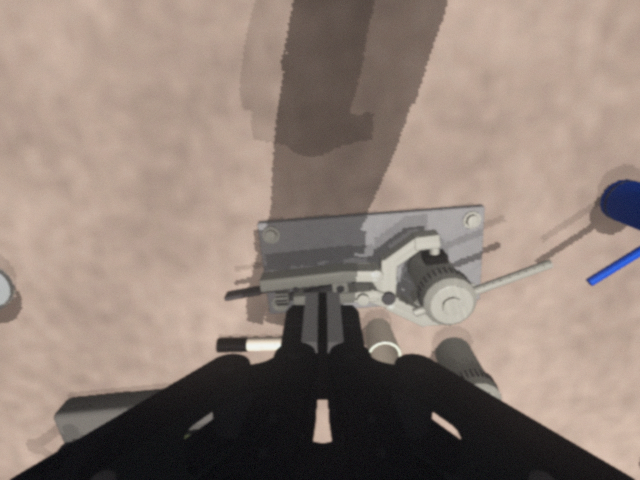

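```bash
cat > b.py <<'E'
from h import *
import sys
p=read_camera("wrist");s=get_state();print(s["position"],s["time_s"])
print(TR(s).round(3))
for r in trace("cap",p)[:3]:
    ys,xs=np.nonzero(r["region"]);print(round(r["confidence"],2),xs.min(),xs.max(),ys.min(),ys.max(),r["position"])
for r in spot_point("bar_tip",p)[:3]:print("tip",r["position"],round(r["confidence"],2),p2z(p,r["position"],.0925).round(4))
cv2.imwrite("pics/%s.png"%sys.argv[1],p["frame"])
x0=int(sys.argv[2]);y0=int(sys.argv[3])
a=p["frame"][y0:y0+150,x0:x0+200];cv2.imwrite("pics/%sc.png"%sys.argv[1],cv2.resize(a,None,fx=4,fy=4,interpolation=cv2.INTER_CUBIC))
E
python3 b.py w6 380 200
```

```text
[ 0.51758611 -0.05797108  0.26278215] 15.55
[[-0.    -0.993  0.12 ]
 [-0.     0.12   0.993]
 [-1.     0.    -0.   ]]
0.72 411 558 259 332 [447.9, 292.9]
0.59 416 558 267 334 [458.2, 301.7]
0.57 593 639 257 292 [618.6, 276.0]
tip [593.9, 286.5] 0.88 [0.6175 0.1706 0.0925]
tip [558.6, 271.8] 0.78 [0.5995 0.1388 0.0925]
```

View pics/w6c.png

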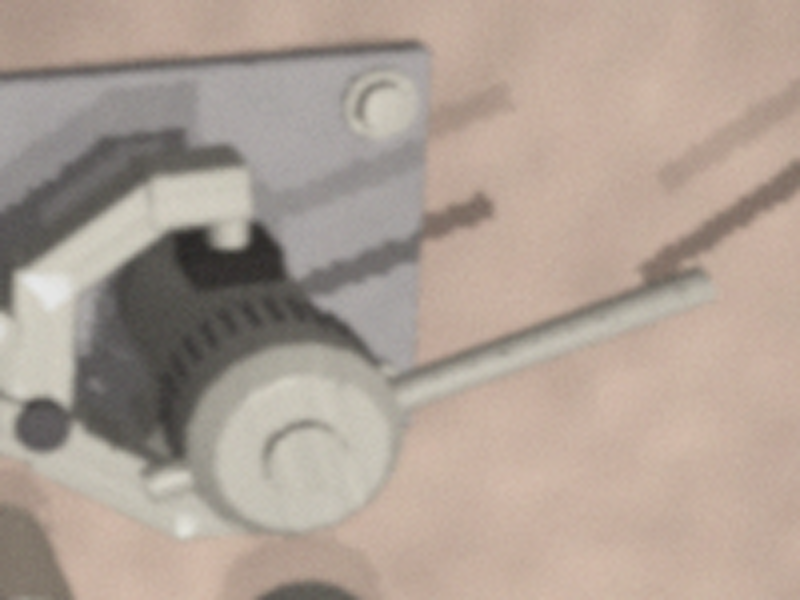

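```bash
python3 - <<'E'
from h import *
p=read_camera("wrist")
c=p2z(p,(456.8,312),.102);t=p2z(p,(557,271),.0925);print(c,t,np.hypot(*(c-t)[:2]),np.degrees(np.arctan2(*(t-c)[1::-1])))
for k in["vessel","vessel2","cap"]:
    for r in spot_point(k,p): print(k,r["position"],r["confidence"],p2z(p,r["position"],.01))
E
```

```text
[0.62306896 0.04775723 0.102     ] [0.59891345 0.13755583 0.0925    ] 0.0929907456358584 105.05597358754156
vessel [459.7, 359.0] 0.88 [0.74329327 0.07949096 0.01      ]
vessel [624.7, 203.6] 0.84 [0.57291628 0.25087192 0.01      ]
vessel [426.0, 269.6] 0.61 [0.62276553 0.04399683 0.01      ]
vessel [234.4, 304.0] 0.32 [ 0.63919044 -0.17212765  0.01      ]
vessel2 [459.7, 359.0] 0.88 [0.74329327 0.07949096 0.01      ]
vessel2 [624.7, 203.6] 0.84 [0.57291628 0.25087192 0.01      ]
vessel2 [426.0, 269.6] 0.61 [0.62276553 0.04399683 0.01      ]
vessel2 [234.4, 304.0] 0.32 [ 0.63919044 -0.17212765  0.01      ]Traceback (most recent call last):
  File "<stdin>", line 5, in <module>
ValueError: it knows: bar_tip, beaker, clamp, fixed_grip, handle_bar, handle_push, jaw_pad, liner, marker, release, release_tail, tip_box, tube_rack, vessel, wash_bottle
```

```bash
python3 -m crank '[[0,-16,36,-4,0,0],[0,-32,72,-9,0,0],[0,-48,108,-14,0,0],[10,-66,144,-18,0,0],[30,-80,176,-22,0,0]]';python3 -m crank '[[0,0,0,0,0,0],[0,0,0,0,0,0]]'; python3 b.py w7 240 200
```

```text
time_s: 16.22
position: [0.6204, 0.1093, 0.2351]
tool_rot: [-1.854, 1.566, -0.016]
wrist_force: [0.7, -0.4, 0.2]
gripper_width: 0.003
time_s: 16.38
position: [0.6177, 0.1088, 0.2308]
tool_rot: [1.319, 1.567, -3.127]
wrist_force: [-0.8, -0.5, -1.4]
gripper_width: -0.001
[0.61784731 0.10757616 0.23230445] 16.4333
[[-0.002 -0.965 -0.261]
 [-0.    -0.261  0.965]
 [-1.     0.002  0.   ]]
0.96 191 365 167 237 [243.1, 203.5]
0.8 403 571 178 252 [513.7, 216.7]
tip [405.5, 245.2] 0.76 [0.6213 0.1759 0.0925]
tip [364.9, 204.1] 0.58 [0.5987 0.1365 0.0925]
```

View pics/w7.png

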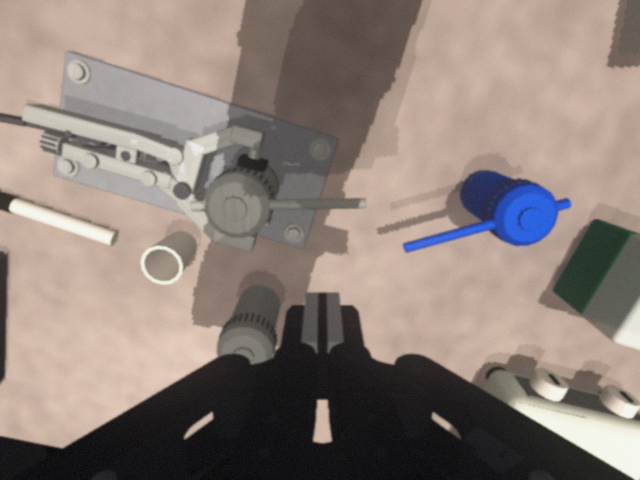

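```bash
python3 -m crank '[[0,-17,14,0,0,0],[30,-17,14,0,0,0],[70,-17,14,0,0,0],[110,-17,14,0,0,0],[135,-17,14,0,0,0]]';python3 -m crank '[[20,0,0,0,0,0],[20,0,0,0,0,0],[20,0,0,0,0,0]]'; python3 b.py w8 150 130
```

```text
time_s: 16.95
position: [0.6297, 0.1238, 0.0952]
tool_rot: [1.439, 1.569, -3.012]
wrist_force: [-1.5, -0.4, 0.1]
gripper_width: 0.001
time_s: 17.2
position: [0.6306, 0.124, 0.0785]
tool_rot: [1.627, 1.57, -2.824]
wrist_force: [0.3, -1.2, 0.9]
gripper_width: 0.002
[0.63175638 0.12424209 0.08012825] 17.25
[[ 0.002 -0.966 -0.259]
 [-0.    -0.259  0.966]
 [-1.    -0.002 -0.001]]
0.77 12 381 186 330 [130.0, 263.6]
0.76 451 639 213 348 [599.6, 304.2]
tip [453.0, 336.2] 0.78 [0.6201 0.1726 0.0925]
tip [381.2, 261.0] 0.65 [0.5978 0.1369 0.0925]
tip [165.0, 176.9] 0.58 [0.5878 0.0589 0.0925]
```

View pics/w8.png

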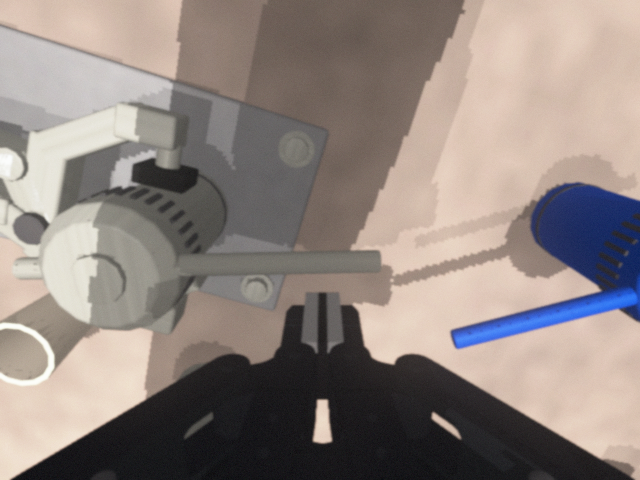

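```bash
python3 -m crank '[[0,2,0,0,0,0],[0,4,0,0,0,0],[0,6,0,0,0,0],[0,8,0,0,0,0]]' | grep -E "posi|force"; for i in 1 2 3; do python3 -m crank '[[0,1,0,0,0,0],[0,2,0,0,0,0]]' | grep -E "posi|force"; done
```

```text
position: [0.6232, 0.123, 0.0784]
wrist_force: [-0.5, -0.1, -0.6]
position: [0.6211, 0.1225, 0.078]
wrist_force: [-1.0, -0.2, -0.7]
position: [0.6193, 0.122, 0.0779]
wrist_force: [0.8, 0.6, 0.4]
position: [0.6176, 0.1215, 0.078]
wrist_force: [3.5, 0.7, -0.3]
```

```bash
python3 -m crank '[[0,1,0,0,0,0],[0,2,0,0,0,0]]' | grep -E "posi|force"; for i in 1 2; do python3 -m crank '[[0,1.5,0.3,-1.2,0,0],[0,3.1,0.6,-2.4,0,0],[0,4.6,0.8,-3.5,0,0]]' | grep -E "posi|force"; done
```

```text
position: [0.6165, 0.1211, 0.0782]
wrist_force: [5.4, 1.3, -2.4]
position: [0.612, 0.1206, 0.0783]
wrist_force: [7.0, 0.1, -2.6]
position: [0.6074, 0.1197, 0.0782]
wrist_force: [6.3, 0.2, -3.5]
```

```bash
for i in 1 2 3; do python3 -m crank '[[0,2.3,0.4,-1.75,0,0],[0,4.6,0.8,-3.5,0,0],[0,6.9,1.1,-5.25,0,0],[0,9.2,1.3,-7,0,0]]' | grep -E "posi|force"; done; python3 b.py w9 100 100
```

```text
position: [0.5985, 0.1175, 0.0783]
wrist_force: [6.5, 0.4, -2.6]
position: [0.5899, 0.1141, 0.0785]
wrist_force: [7.9, 1.3, -1.4]
position: [0.5819, 0.1099, 0.0786]
wrist_force: [6.5, 1.6, -1.3]
[0.58150065 0.10977755 0.07861781] 19.9
[[ 0.003 -0.728 -0.686]
 [ 0.    -0.686  0.728]
 [-1.    -0.002 -0.002]]
0.88 17 374 221 362 [132.8, 298.1]
0.71 549 581 427 445 [567.1, 433.6]
tip [373.5, 296.0] 0.66 [0.5583 0.1137 0.0925]
```

View pics/w9.png

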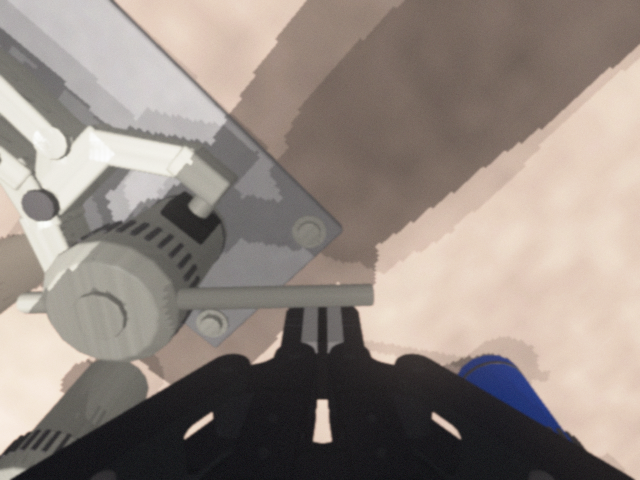

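```bash
for i in 1 2; do python3 -m crank '[[0,2.3,0.4,-1.75,0,0],[0,4.6,0.8,-3.5,0,0],[0,6.9,1.1,-5.25,0,0],[0,9.2,1.3,-7,0,0]]' | grep -E "posi|force"; done; python3 -m crank '[[0,2.3,0.4,-1.75,0,0],[0,4.6,0.8,-3.5,0,0]]' | grep -E "posi|force";python3 b.py w10 100 100
```

```text
position: [0.5742, 0.1047, 0.0787]
wrist_force: [6.6, 1.0, -1.1]
position: [0.5674, 0.0986, 0.0788]
wrist_force: [6.3, 3.7, -0.6]
position: [0.5642, 0.0952, 0.0788]
wrist_force: [6.6, 3.7, -0.0]
[0.56386272 0.09498484 0.07872856] 20.8833
[[ 0.003 -0.487 -0.873]
 [ 0.001 -0.873  0.487]
 [-1.    -0.002 -0.002]]
0.83 14 372 219 359 [128.7, 294.7]
tip [371.8, 295.6] 0.84 [0.5409 0.0915 0.0925]
```

View pics/w10.png

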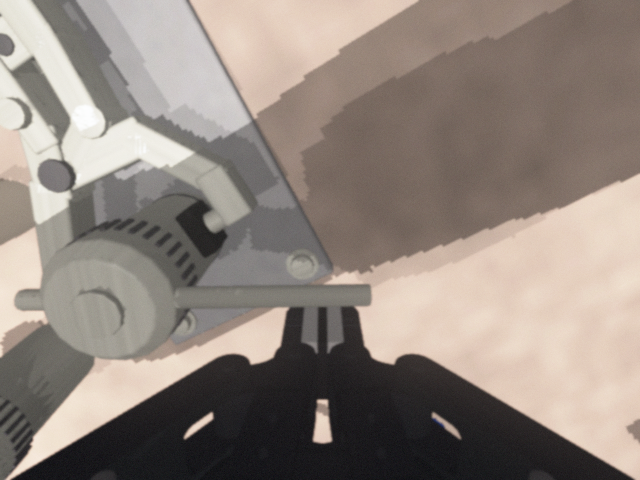

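```bash
python3 -m crank '[[0,-3,0,0,0,0],[0,-10,0,0,0,0],[-5,-16,2,0,0,0],[-40,-18,4,0,0,0],[-80,-18,4,0,0,0]]'; python3 -m crank '[[-35,0,0,7,0,0],[-70,0,0,14,0,0],[-100,0,0,21,0,0],[-110,0,0,28,0,0],[-110,0,0,35,0,0]]'; python3 -m crank '[[0,0,0,7,0,0],[0,0,0,14,0,0],[0,0,0,21,0,0],[0,0,0,28,0,0],[0,0,0,28,0,0]]'; python3 -c "
from h import *
print(TR().round(3))"
```

```text
time_s: 21.4
position: [0.5657, 0.1137, 0.1561]
tool_rot: [0.484, 1.564, 3.113]
wrist_force: [0.7, -0.5, 0.5]
gripper_width: 0.002
time_s: 21.82
position: [0.5694, 0.1131, 0.2723]
tool_rot: [-2.071, 1.565, -0.059]
wrist_force: [-0.4, 0.2, -0.5]
gripper_width: 0.001
time_s: 22.23
position: [0.5679, 0.1131, 0.2681]
tool_rot: [1.889, 1.57, -2.87]
wrist_force: [0.6, -0.0, -0.4]
gripper_width: -0.001
[[-0.    -0.999  0.047]
 [-0.     0.047  0.999]
 [-1.     0.    -0.   ]]
```

```bash
python3 -m crank '[[0,1,-38,0,0,0],[0,2,-76,0,0,0],[0,3,-114,0,0,0],[0,4,-152,0,0,0],[10,5,-190,0,0,0]]'; python3 -m crank '[[10,0,-35,0,0,0],[30,0,-64,0,0,0],[50,0,-64,0,0,0],[50,0,-64,0,0,0]]'; python3 m.py w11
```

```text
time_s: 22.65
position: [0.5554, -0.0785, 0.26]
tool_rot: [-1.938, 1.568, -0.403]
wrist_force: [1.6, -0.3, 0.7]
gripper_width: 0.001
time_s: 22.98
position: [0.5506, -0.1415, 0.2039]
tool_rot: [1.147, 1.565, 2.677]
wrist_force: [-0.3, 1.2, -1.0]
gripper_width: 0.003
22.9833 [-0.48  0.01 -0.05  1.52 -0.   -0.44] [ 0.5506 -0.1415  0.2039] [-0.33  1.15 -1.  ]
[[-0.005 -0.999  0.04 ]
 [ 0.003  0.04   0.999]
 [-1.     0.005  0.002]]
clamp [523. 268.] 0.72 [0.61  0.029 0.035] [0.6257 0.0485 0.    ]
fixed_grip [396. 305.] 0.7 [ 0.627 -0.084  0.061] [ 0.6334 -0.0816  0.05  ]
handle_bar [478. 276.] 0.79 [ 0.604 -0.02   0.061] [ 0.609 -0.015  0.05 ]
handle_push [366. 270.] 0.66 [ 0.598 -0.107  0.054] [ 0.5999 -0.1069  0.05  ]
release_tail [303. 294.] 0.59 [ 0.615 -0.159  0.059] [ 0.6198 -0.1596  0.05  ]
release [380. 280.] 0.56 [ 0.605 -0.097  0.061] [ 0.6099 -0.0952  0.05  ]
jaw_pad [554. 265.] 0.77 [0.598 0.04  0.061] [0.6023 0.0469 0.05  ]
jaw_pad [304. 291.] 0.63 [ 0.614 -0.159  0.057] [ 0.6175 -0.159   0.05  ]
vessel [523. 266.] 0.7 [0.609 0.031 0.033] [0.6197 0.0433 0.01  ]
bar_tip [454. 341.] 0.65 [ 0.693 -0.019  0.018] [ 0.6422 -0.0463  0.0925]
liner [454. 342.] 0.76 [ 0.693 -0.019  0.02 ] [ 0.7061 -0.0122  0.    ]
vessel2 [523. 266.] 0.7 [0.609 0.031 0.033] [ 0.6242  0.0487 -0.    ]
marker [539. 376.] 0.72 [0.732 0.065 0.024] [0.751  0.0801 0.    ]
```

View pics/w11.png

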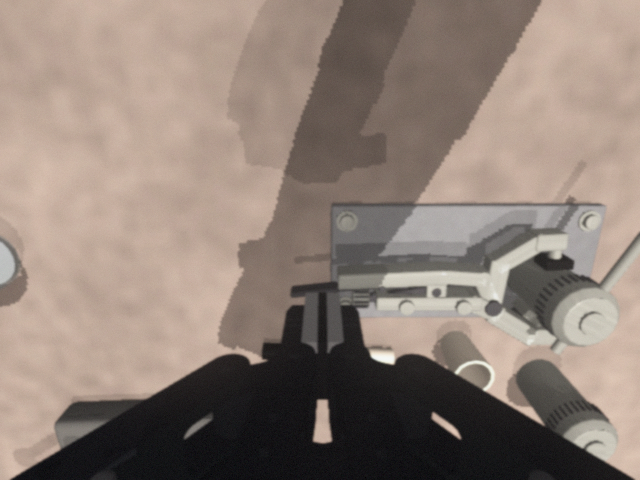

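```bash
python3 -m crank '[[0,-35,-5,0,0,0],[0,-70,-10,0,0,0],[0,-93,-15,0,0,0],[0,-93,-15,0,0,0],[0,-93,-15,0,0,0]]'; python3 -m crank '[[30,0,0,0,0,0],[60,0,0,0,0,0],[90,0,0,0,0,0],[90,0,0,0,0,0],[90,0,0,0,0,0]]'; python3 m.py w12| grep -E "release|handle|^[0-9]"
```

```text
time_s: 24.05
position: [0.645, -0.16, 0.2066]
tool_rot: [1.232, 1.569, 2.761]
wrist_force: [0.3, 0.3, -1.2]
gripper_width: 0.0
time_s: 24.47
position: [0.6431, -0.1593, 0.1173]
tool_rot: [1.21, 1.568, 2.739]
wrist_force: [0.2, -0.4, 0.8]
gripper_width: -0.002
24.4667 [-0.44  0.31  0.12  1.39 -0.   -0.4 ] [ 0.6431 -0.1593  0.1173] [ 0.21 -0.42  0.79]
handle_bar [586. 181.] 0.82 [ 0.606 -0.022  0.06 ] [ 0.6078 -0.0148  0.05  ]
handle_push [417. 170.] 0.73 [ 0.599 -0.106  0.047] [ 0.5981 -0.1065  0.05  ]
release_tail [320. 211.] 0.6 [ 0.616 -0.159  0.058] [ 0.6185 -0.1594  0.05  ]
release [434. 196.] 0.86 [ 0.61  -0.1    0.062] [ 0.6126 -0.0969  0.05  ]
```

View pics/w12.png

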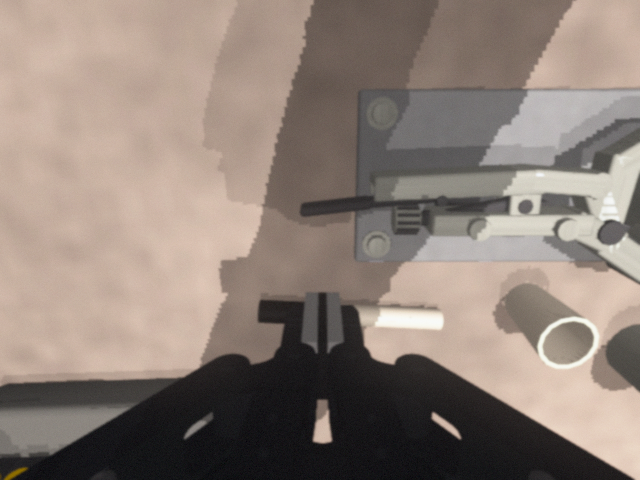

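```bash
python3 -m crank '[[25,0,0,0,0,0],[50,0,0,0,0,0],[75,0,0,0,0,0],[75,0,0,0,0,0],[75,0,0,0,0,0]]'|grep -E "posi|force";  python3 -m crank '[[0,1.5,0,0,0,0],[0,3,0,0,0,0],[0,4.5,0,0,0,0],[0,6,0,0,0,0]]'|grep -E "posi|force"; for i in 1 2 3; do python3 -m crank '[[0,1,0,0,0,0],[0,2,0,0,0,0]]' | grep -E "posi|force"; done
```

```text
position: [0.6435, -0.1594, 0.0418]
wrist_force: [0.9, 0.4, 0.1]
position: [0.6393, -0.1601, 0.0445]
wrist_force: [-0.1, -0.3, -0.4]
position: [0.6368, -0.1597, 0.0435]
wrist_force: [-0.7, 0.6, 0.5]
position: [0.6346, -0.1596, 0.0431]
wrist_force: [-0.7, 0.5, -1.1]
position: [0.6326, -0.1594, 0.0429]
wrist_force: [0.1, 0.0, 0.3]
```

```bash
for i in 1 2 3 4; do python3 -m crank '[[0,0.7,0,0,0,0],[0,1.4,0,0,0,0]]' | grep -E "posi|force"; done
```

```text
position: [0.6312, -0.1594, 0.0429]
wrist_force: [-0.5, 0.9, -0.4]
position: [0.6299, -0.1594, 0.043]
wrist_force: [0.9, 0.3, -0.1]
position: [0.6286, -0.1594, 0.0431]
wrist_force: [1.9, -1.2, -0.4]
position: [0.6272, -0.1593, 0.0431]
wrist_force: [1.2, -1.7, 0.3]
```

```bash
for i in 1 2 3; do python3 -m crank '[[0,0.7,0,0,0,0],[0,1.4,0,0,0,0]]' | grep -E "posi|force"; done
```

```text
position: [0.6257, -0.1592, 0.0431]
wrist_force: [0.5, -0.4, -0.3]
position: [0.6243, -0.1591, 0.043]
wrist_force: [1.5, -1.8, -0.3]
position: [0.623, -0.1591, 0.0431]
wrist_force: [0.9, -1.8, 0.3]
```

```bash
for i in 1 2 3; do python3 -m crank '[[0,0.7,0,0,0,0],[0,1.4,0,0,0,0]]' | grep -E "posi|force"; done
```

```text
position: [0.6215, -0.159, 0.043]
wrist_force: [1.5, -0.8, -1.2]
position: [0.6201, -0.159, 0.043]
wrist_force: [2.0, -1.3, 0.8]
position: [0.6184, -0.1586, 0.0428]
wrist_force: [0.5, 0.2, -0.4]
```

Force dropped; check.

```bash
python3 m.py w13| grep -E "release|handle|^[0-9]"; python3 - <<'E'
from h import *
p=read_camera("scene");a=p["frame"][150:330,200:440];cv2.imwrite("pics/s13.png",cv2.resize(a,None,fx=3.2,fy=3.2))
E
```

```text
28.0333 [-0.46  0.27 -0.06  1.24  0.   -0.41] [ 0.6184 -0.1586  0.0428] [ 0.49  0.21 -0.36]
handle_push [480. 215.] 0.89 [ 0.578 -0.1    0.049] [ 0.5775 -0.1004  0.05  ]
release_tail [320. 243.] 0.76 [ 0.583 -0.158  0.058] [ 0.5859 -0.1579  0.05  ]
release [492. 255.] 0.78 [ 0.588 -0.1    0.062] [ 0.5932 -0.0945  0.05  ]
```

View pics/s13.png

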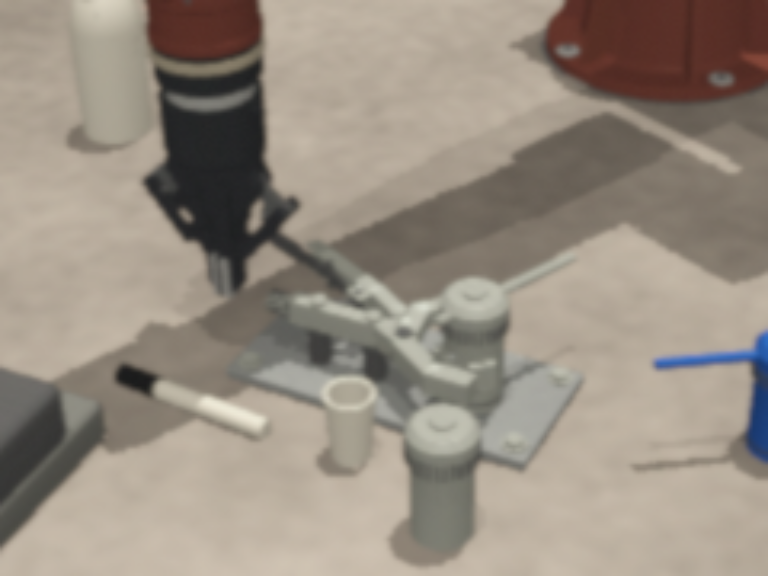

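View pics/w13.png

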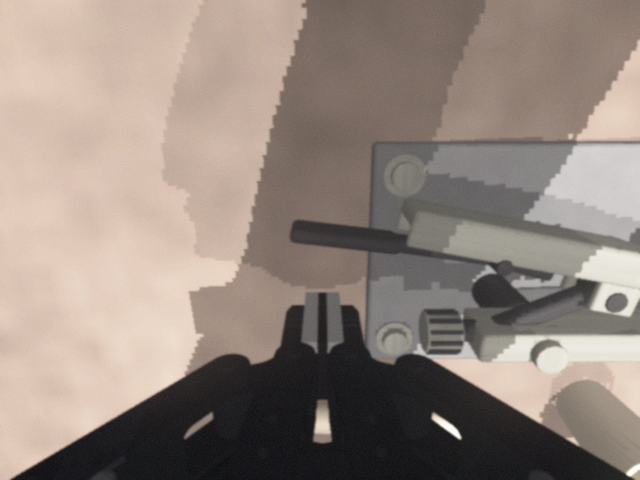

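Released and springing open (picture mid-motion). Back off the finger toward +x, raise and look.

```bash
python3 -m crank '[[0,-6,0,0,0,0],[0,-14,0,0,0,0],[-20,-18,0,0,0,0],[-60,-18,0,0,0,0],[-100,-18,0,0,0,0]]'|grep -E "posi|force"; python3 -m crank '[[-40,20,10,0,0,0],[-80,50,20,0,0,0],[-120,85,30,0,0,0],[-130,110,40,0,0,0],[-130,110,40,0,0,0]]'|grep -E "posi|force"; python3 -m crank '[[0,0,0,0,0,0],[0,0,0,0,0,0],[0,0,0,0,0,0]]'|grep -E "posi|force"; python3 m.py w14;  python3 b.py w15 300 180; python3 - <<'E'
from h import *
p=read_camera("scene");a=p["frame"][150:330,200:440];cv2.imwrite("pics/s14.png",cv2.resize(a,None,fx=3.2,fy=3.2))
E
```

```text
position: [0.6359, -0.159, 0.1423]
wrist_force: [1.2, -0.7, 0.7]
position: [0.5273, -0.1141, 0.2787]
wrist_force: [0.4, -0.3, 0.8]
position: [0.529, -0.1153, 0.2718]
wrist_force: [0.1, 0.3, 0.7]
29.8167 [-0.46 -0.06  0.    1.64 -0.   -0.41] [ 0.529  -0.1153  0.2718] [0.07 0.25 0.71]
[[-0.001 -0.999  0.042]
 [ 0.     0.042  0.999]
 [-1.     0.001  0.   ]]
clamp [467. 259.] 0.81 [0.607 0.032 0.038] [0.6229 0.0461 0.    ]
fixed_grip [362. 289.] 0.61 [ 0.624 -0.08   0.063] [ 0.6305 -0.0786  0.05  ]
fixed_grip [567. 208.] 0.46 [0.567 0.149 0.001] [0.5527 0.1182 0.05  ]
handle_bar [416. 268.] 0.66 [ 0.604 -0.027  0.063] [ 0.6097 -0.024   0.05  ]
handle_push [343. 224.] 0.68 [ 0.558 -0.096  0.054] [ 0.5595 -0.0958  0.05  ]
release_tail [284. 218.] 0.96 [ 0.549 -0.152  0.057] [ 0.5514 -0.1533  0.05  ]
release [344. 238.] 0.62 [ 0.57  -0.096  0.062] [ 0.5739 -0.0952  0.05  ]
jaw_pad [482. 249.] 0.65 [0.588 0.037 0.061] [0.5921 0.0413 0.05  ]
jaw_pad [283. 220.] 0.55 [ 0.567 -0.159  0.001] [ 0.5531 -0.1536  0.05  ]
vessel [484. 353.] 0.7 [0.732 0.065 0.024] [0.7419 0.0715 0.01  ]
vessel [467. 261.] 0.57 [0.608 0.031 0.04 ] [0.6206 0.0418 0.01  ]
bar_tip [564. 209.] 0.96 [0.54  0.086 0.097] [0.5415 0.089  0.0925]
liner [412. 324.] 0.7 [ 0.691 -0.02   0.021] [ 0.7041 -0.0146  0.    ]
vessel2 [484. 353.] 0.7 [0.732 0.065 0.024] [0.7491 0.076  0.    ]
vessel2 [467. 261.] 0.57 [0.608 0.031 0.04 ] [0.6248 0.0456 0.    ]
[ 0.52851531 -0.11505019  0.27305577] 30.5167
[[ 0.    -0.999  0.042]
 [-0.     0.042  0.999]
 [-1.    -0.    -0.   ]]
0.73 469 565 207 328 [504.3, 291.5]
tip [563.2, 210.5] 0.93 [0.5427 0.0896 0.0925]
```

View pics/w15.png

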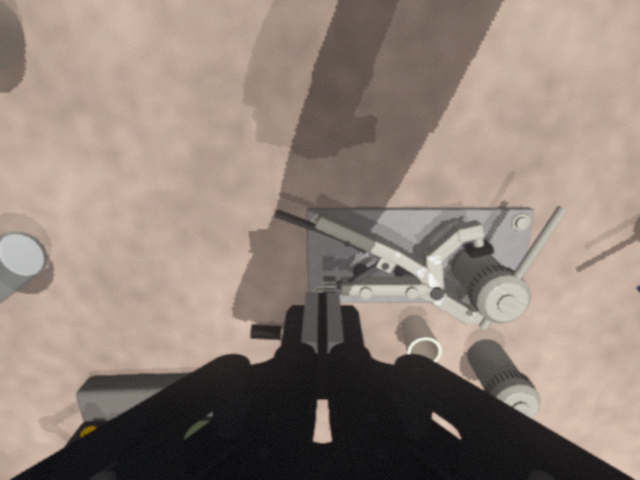

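View pics/s14.png

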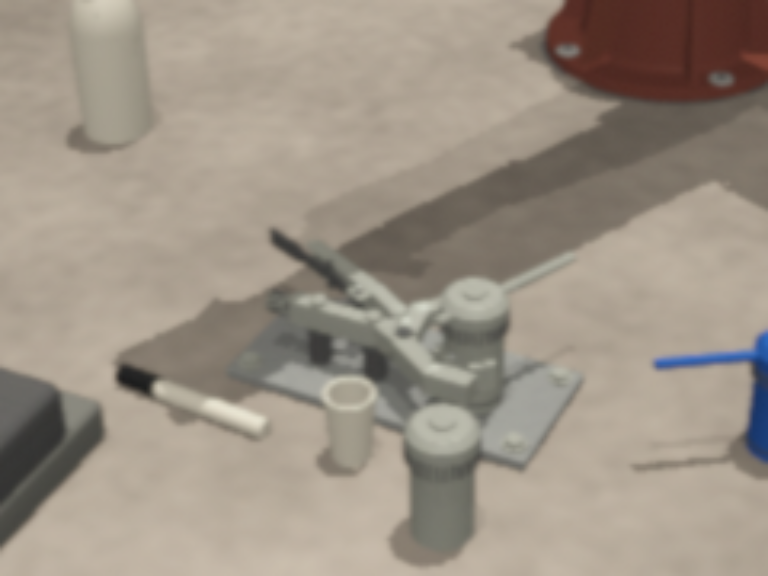

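View pics/w15c.png

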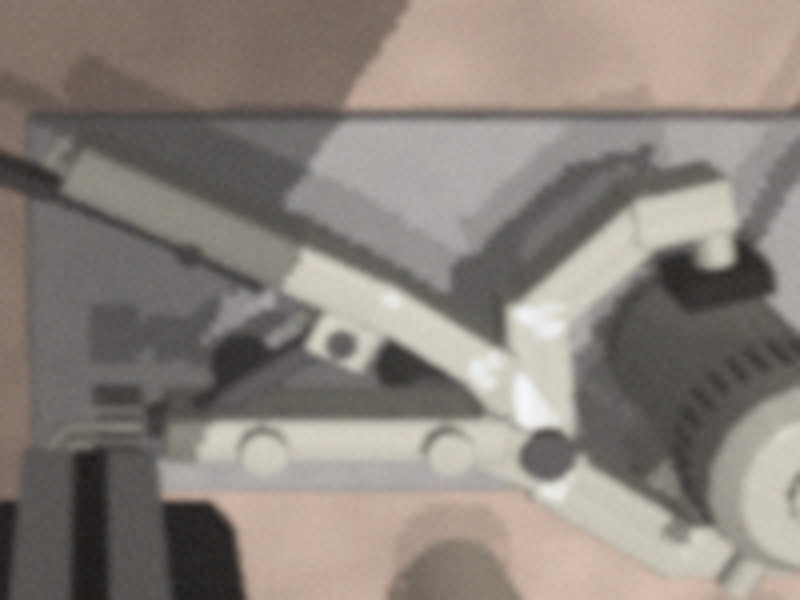

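```bash
python3 -c "
from cell import *
print(get_state()['time_s'],sign_off())"
```

```text
the job is handed in; nothing more can be done
30.6667 None
```

The pliers were locked on the vessel, the cap was cracked loose by about an eighth of a turn, and the pliers were released. I handed the job in at 30.7 s.

**What I did:**
- **Locking:** I pushed the handle with closed fingers. The peak reading was about 8.5 N, and it fell to zero as the handle snapped over. After I backed off, the handle stayed locked at clamp y of about -20 mm. That is only about 2 mm past the limit, with a calibration good to about 2 mm.
- **Loosening the cap:** I pushed the bar along its arc from 105° to 151°, about 0.8 rad, at 6 to 8 N.
- **Release:** I pressed the release tail at no more than about 2.5 N until the pliers sprang open, roughly 10 mm into its travel.

**Last checks:**
- **Handle:** handle_push was at clamp y of about -58 mm, back at its starting position.
- **Cap:** it was on, with the bar at about 150°, or roughly 0.8 rad loose.
- **Vessel:** it stood upright within a few mm of the middle of the jaws.
- **Pad:** it moved about 9 to 10 mm back from its locked position. I could not see the gap between pad and vessel directly; that it is clear is inferred from this shift.
- **Robot and bystanders:** the arm was clear of everything. The bystanders in view looked unmoved.

No check failed or disagreed.

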